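# Open the service cover of a banknote counter

## Task

Open the black service cover on top of the banknote counter so that its rollers can be cleaned: first turn both wing knobs counter-clockwise to their end stops, then push the release tab inward so that the cover pops up, and swing the cover gently up and over, past upright, until it rests fully open on its stop. Leave the other things on the desk where they are.

Things in the scene. Friction and masses are not known exactly. Their poses are not given: they have to be found in the camera images.
- counter: White desktop banknote counter, fixed, 270 (x) x 300 (y) x 160 mm high. Origin on the desk under the cover's centre; x points from the cover's front edge (robot side) to its rear hinge, y left, z up. Housing x -125..145, y -150..150 mm; flat white deck at z 160. Flush in it the black cover: x -65..65, y -75..75, 8 mm thick, over a bay 29 mm deep.
- knob_left (a joint): Angle (rad) of the left wing knob, growing counter-clockwise seen from above: 0 to 0.35 at the start (tongue over the cover's left edge, locking it), 1.45 at its end stop (tongue clear). Stays where left; takes about 0.05 N m. At angle q the wing (tongue) points along the counter's -y axis turned counter-clockwise by q.
- knob_right (a joint): Angle (rad) of the right wing knob, as for the left one: 0 to 0.35 at the start (locking), 1.45 at its end stop, also counter-clockwise seen from above. At angle q its wing points along the counter's +y axis turned counter-clockwise by q.
- knob_left_grip (a point): On the vertical axis of the left knob, mid-wing, 24 mm above the deck, at x 0, y +88 mm in the counter's frame. The aluminium wing is an upright flat bar 40 mm long, 10 mm thick, 8 to 36 mm above the deck, centred on the axis, parallel to the steel tongue below it (10 mm wide, 6 mm thick, reaching 26 mm from the axis).
- knob_right_grip (a point): The same point on the right knob, at x 0, y -88 mm in the counter's frame.
- release_tab (a joint): Travel (m) of the release tab towards the hinge (+x of the cover): 0 out, 0.008 fully in. A light spring (1 to 2.5 N) pushes it out again. The latch lets go beyond about 0.005; with both knobs open a spring ejector then lifts the cover's front edge about 45 mm, where it stays.
- tab_face (a point): Middle of the front face of the release tab: grey upright paddle, pinchable, 32 mm wide (y), 8 mm thick, 22 mm high, on the middle of the cover's front edge; the point is 13 mm above the cover's top. Its ribbed face looks to the counter's -x (robot side), flush with the cover's edge; press it towards the hinge (+x). 60 mm of flat deck lie before it.
- cover (a joint): Angle (rad) of the cover about its hinge: 0 shut, about 0.34 after it has popped up, 1.57 upright, 1.9 fully open on its stop, leaning back. It turns freely: let go short of upright it falls back to about 0.34, past upright it falls open; within 0.1 of upright it may stay. It weighs 0.12 to 0.23 kg. Front edge lifts up and away from the robot.
- cover_lip (a point): Middle of the cover's front edge (half-way through its 8 mm thickness), 130 mm from the hinge; moves with the cover. On either side of the tab 59 mm of the edge are free to be pried from below.
- cover_hinge (a point): Middle of the hinge line at the rear edge of the cover, level with the deck (160 mm above the desk), 65 mm along the counter's x axis; the line runs along the counter's y axis.
- stamp: Bystander: dark wooden hand stamp, 44 mm wide, 74 mm tall, standing on the desk beside the counter. Origin under its centre.
- pen_cup: Bystander: empty steel pen cup, 70 mm wide, 85 mm tall, beside the counter. Origin under its centre.
- calculator: Bystander: grey desk calculator, 150 x 100 x 22 mm, lying beside the counter. Origin under its centre.

How it is judged:
By the outcome, as a careful person would: the job done as asked, in the order asked, and still so for the second after the job is handed in, with the robot touching nothing.
It also fails if it takes over 61 s, if anything falls off the work surface, if the arm or the gripper's body presses on something with over 40 N, if the wrist force passes 120 N, or if a joint passes its speed limit or range.

## Robot

A 6-joint arm with a two-finger parallel gripper is mounted at the origin on the work surface. World frame = base frame: x ahead of the robot, y to its left, z up, the work surface at z = 0. Lengths are in m, angles in rad, forces in N, time in s.
With the tool pointing down it reaches from about 0.275 to 0.975 m from the base axis. Payload 8.4 kg.
Tool frame: the origin (TCP) lies at the very end of the fingers, on their centre line; the grasp point (between the pads) lies 19 mm behind it; z points along the fingers, x is the direction in which the jaws open and shut, and the axes are right-handed (so a half turn about z gives the same grasp; the last joint's range is limited). The gripper opens to 92 mm and grips with 3 to 60 N. Pads are 20 mm wide; open, the fingers measure 128 mm over their backs; the gripper's body (75 mm by 189 mm) begins 69 mm behind the grasp point.
Start: joints at [-1.331, 0.353, 1.633, -0, 1.155, -0.002], TCP at [0.15, -0.607, 0.215] pointing down, gripper open.
Joint ranges: [-2.63, 2.63], [-0.92, 2.1], [0.06, 2.66], [-1.3, 4.44], [0, 2.69], [-3.02, 3.02]. Speed limits (rad/s): [2.22, 2.22, 2.79, 3.14, 3.14, 3.14].

## Interface

Orientations are given as [roll, pitch, yaw] about the fixed x, y, z axes, in that order (R = Rz(yaw) Ry(pitch) Rx(roll)).
In Python, from bench import telemetry, cams, ticket gives the robot as it stands.
- The arm moves only by the tool step_arm, never from a script. Its argument "plan" is a list of rows, each an object with "gripper": the opening in per cent of the stroke, from 0 (shut) to 100 (fully open); "offset": the shift along the tool's x, y, z in mm, a list of three; "twist": the turn, a rotation vector about the tool's x, y, z in degrees, a list of three. A call has 1 to 20 rows; each row shifts and turns the commanded pose from where the row before left it, along the tool's axes as they then stand; what a row does not reach is not made up. A row lasts 1/10 s, in which the tool goes at most 50 mm and 8.59 degrees, less where a joint would pass 70% of its speed; a pose out of reach is approached as far as the arm can. A call is refused whole if a number of a shift passes 50 or a number of a turn 8.59, either way. A call with a gripper value outside its range is refused whole. The fingers move at their own pace and stop on an object; "force" is the grip in N (left out, the last holds). Time passes only in rows, so rows that do not move let the fingers close. It gives the time, the measured TCP pose, the force and the opening at its end, in the units of the state.
- telemetry.state(): the state, without advancing time (a new reading comes with each control period).
- cams.get_image(name): name is "scene" or "side" or "wrist"; returns a dict with "color" (420x560x3 uint8, red, green, blue), "fx", "fy", "cx", "cy" (pixels), "extrinsics" (4x4, takes a point from camera to world coordinates). Camera axes: x right, y down, z forward; pixel columns grow to the right and rows downward; lengths in m; the calibration is good to about 2 mm. A picture is of the moment at which its call begins. There is no depth.
- ticket.finish_job(): hands the job in, once; it reports no verdict.
The state is a dict: "time": time; "joint_pos": joint angles; "qd": joint speeds; "joint_efforts": joint torques, N m; "eef_pos": TCP position; "orientation": TCP orientation; "ft_force": force on the tool from outside, world axes, zero at the start; "torque": the same for the moment, N m; "grip_width": finger opening in m.
Only numpy, scipy, OpenCV 4.12 (cv2) and the standard library are available. Lean on these libraries where they do the work, as an engineer would, in place of code of your own. Each camera call takes 0.05 s, during which the arm holds its last target. There are 200 camera calls.

## Working session

There is one attempt and no reset: what is moved stays moved. The work goes in short steps, Python scripts to look and compute and a tool call to move; the robot and the scene stay as the last step left them, time stands still between calls to the robot, and variables do not carry over. Pictures are saved under pics/ and viewed, about 8 in all and at most 12, crops included, and the job is handed in when it is done.

Besides the shell and the picture viewer there is one more tool, called after ">>>" by a JSON object that holds its "fn" and its "kwargs". step_arm: Moves the arm, as the interface text tells. Its arguments: {"type":"object","properties":{"plan":{"type":"array","items":{"type":"object","properties":{"gripper":{"type":"number"},"offset":{"type":"array","items":{"type":"number"}},"twist":{"type":"array","items":{"type":"number"}}}}},"force":{"type":"number"}},"required":["plan"]}

```bash
mkdir -p pics
cat > h.py <<'E'
import numpy as np,cv2
from bench import telemetry,cams,ticket
def snap(n,f):
    d=cams.get_image(n); im=np.ascontiguousarray(d["color"][:,:,::-1]); cv2.imwrite(f"pics/{f}.png",im)
    np.savez(f"pics/{f}.npz",E=d["extrinsics"],K=[d["fx"],d["fy"],d["cx"],d["cy"]]); return im
def cal(f):
    z=np.load(f"pics/{f}.npz"); return z["E"],z["K"]
def ray(f,u,v):
    E,(fx,fy,cx,cy)=cal(f); d=E[:3,:3]@np.array([(u-cx)/fx,(v-cy)/fy,1]); return E[:3,3],d/np.linalg.norm(d)
def onz(f,u,v,z):
    o,d=ray(f,u,v); return o+d*(z-o[2])/d[2]
def proj(f,P):
    E,(fx,fy,cx,cy)=cal(f); p=E[:3,:3].T@(np.asarray(P)-E[:3,3]); return np.array([fx*p[0]/p[2]+cx,fy*p[1]/p[2]+cy])
def tri(*obs):
    A=np.zeros((3,3));b=np.zeros(3)
    for f,u,v in obs:
        o,d=ray(f,u,v);M=np.eye(3)-np.outer(d,d);A+=M;b+=M@o
    P=np.linalg.solve(A,b); return P,[np.linalg.norm(proj(f,P)-[u,v]).round(1) for f,u,v in obs]
E
python3 - <<'E'
from h import *
a=snap("scene","s0");b=snap("side","d0")
for f in("s0","d0"): print(cal(f)[0].round(3).tolist(),cal(f)[1])
cv2.imwrite("pics/c0.png",np.vstack([a,b])[:, :] if 0 else cv2.resize(np.hstack([a,b]),(800,300)))
print(telemetry.state())
E
```

```text
[[-0.462, 0.591, -0.662, 1.288], [0.887, 0.307, -0.346, 0.433], [-0.001, -0.746, -0.666, 0.875], [0.0, 0.0, 0.0, 1.0]] [447.98816988 447.98816988 280.16733392 215.82324612]
[[-0.887, -0.267, 0.378, 0.217], [-0.462, 0.552, -0.695, 0.632], [-0.023, -0.79, -0.612, 0.64], [0.0, 0.0, 0.0, 1.0]] [426.66683968 426.66683968 279.50433953 222.36615628]
{'time': 0.1, 'joint_pos': array([-1.33137463e+00,  3.53569303e-01,  1.63409161e+00, -1.57493034e-05,
        1.15522087e+00, -2.37122175e-03]), 'qd': array([-2.43182199e-04, -2.19468066e-03, -1.07571932e-03,  8.92574503e-05,
       -4.46839401e-04, -5.53294658e-04]), 'joint_efforts': array([ 6.22642747e-04, -5.94909132e+01, -3.34932089e+01,  7.00176833e-02,
        1.84970407e-02, -3.33603566e-05]), 'eef_pos': array([ 0.14955227, -0.60635484,  0.21393114]), 'orientation': array([ 3.14158131e+00,  1.28916591e-03, -1.32899705e+00]), 'ft_force': array([0.18927897, 0.82596626, 0.36481323]), 'torque': array([-0.02967545, -0.03956934,  0.0089424 ]), 'grip_width': 0.09210348252246933}
```

View pics/s0.png

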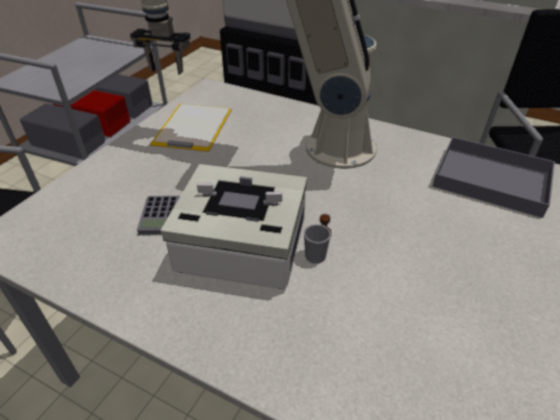

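View pics/d0.png

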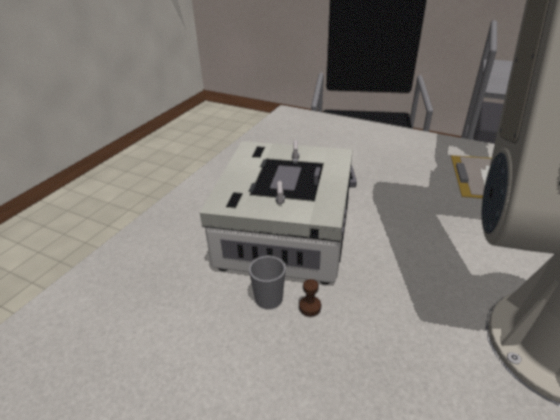

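Scene: the counter is at about (240,200), tab near (246,181), knobs near (205,189) and (273,198). Side: cover near (288,180), cup and stamp to its left (robot's +y side). Next I'll zoom in.

Run:
```python
from h import *
a=cv2.imread("pics/s0.png")[155:290,155:325];b=cv2.imread("pics/d0.png")[130:265,200:370]
cv2.imwrite("pics/c1.png",np.vstack([cv2.resize(x,None,fx=2.2*1,fy=2.2,interpolation=2) for x in(a,b)]))
cv2.imwrite("pics/c1.png",np.hstack([cv2.resize(x,(400,318),interpolation=2) for x in(a,b)]))
c,r=tri(("s0",240,201),("d0",287,180));print(c,r)
for f,u,v in(("s0",246,181),("s0",205,189),("s0",273,198),("d0",281,193),("d0",295,154),("d0",318,176)): print(f,u,v,onz(f,u,v,.184).round(3))
for u,v in((222,168),(306,178),(294,245),(170,237)): print(onz("s0",u,v,.16).round(3))
```

```text
[ 0.56968738 -0.05600035  0.15518806] [np.float64(0.0), np.float64(0.0)]
s0 246 181 [ 0.524 -0.064  0.184]
s0 205 189 [ 0.599 -0.138  0.184]
s0 273 198 [0.552 0.029 0.184]
d0 281 193 [0.538 0.031 0.184]
d0 295 154 [ 0.581 -0.118  0.184]
d0 318 176 [ 0.499 -0.056  0.184]
[ 0.477 -0.169  0.16 ]
[0.413 0.053 0.16 ]
[0.65  0.134 0.16 ]
[ 0.758 -0.127  0.16 ]
```

View pics/c1.png

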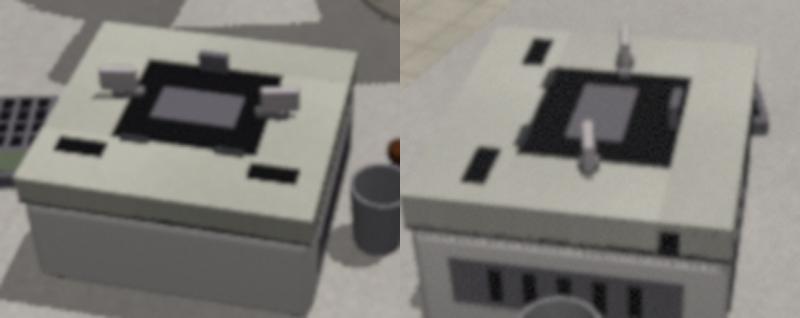

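>>> {"fn": "step_arm", "kwargs": {"plan": [{"offset": [0,0,-45],"gripper": 60},{"offset": [0,0,-45]},{"offset": [0,0,-45]},{"offset": [0,0,-45]},{"offset": [-31,-36,0]},{"offset": [-31,-36,0]},{"offset": [-31,-36,0]},{"offset": [-31,-36,0]},{"offset": [-31,-36,0]},{"offset": [-31,-36,0]},{"offset": [-31,-36,0]},{"offset": [-31,-36,0]},{"offset": [-31,-36,0]},{"offset": [-31,-36,0]},{"offset": [-31,-36,0]},{"offset": [-31,-36,0]},{"offset": [-31,-36,0]},{"offset": [-31,-36,0]}]}}

```text
validation failed for argument at $.pl...
```

>>> {"fn": "step_arm", "kwargs": {"plan": [{"twist": [0,0,-8.5]},{"twist": [0,0,-8.5]},{"twist": [0,0,-8.5]},{"twist": [0,0,-8.5]},{"twist": [0,0,-8.5]},{"twist": [0,0,-8.5]},{"twist": [0,0,-8.5]},{"twist": [0,0,-8.5]},{"twist": [0,0,-8.5]},{"twist": [0,0,-8.5]},{"twist": [0,0,-8.5]},{"twist": [0,0,0]}]}}

```text
validation failed for argument at $.pl...
```

Run:
```python
from h import *
a=snap("wrist","w0");print(cal("w0")[0].round(3).tolist(),cal("w0")[1]);s=telemetry.state();print(s["eef_pos"],s["orientation"],s["joint_pos"])
```

```text
[[0.239, -0.932, -0.272, 0.226], [-0.971, -0.23, -0.066, -0.588], [-0.001, 0.28, -0.96, 0.382], [0.0, 0.0, 0.0, 1.0]] [312.12779197 312.12779197 282.4857531  207.10257937]
[ 0.14956817 -0.6064454   0.21401084] [ 3.14158736e+00  1.08903590e-03 -1.32897753e+00] [-1.33138802e+00  3.53527064e-01  1.63396697e+00 -8.66050607e-06
  1.15518764e+00 -2.40699182e-03]
```

View pics/w0.png

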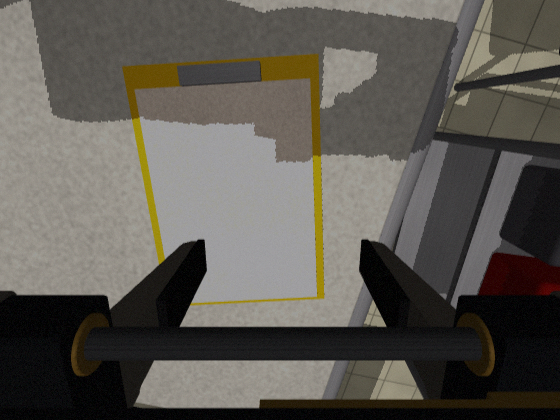

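The picture only shows the clipboard, because the arm hadn't moved: each row needs every field. I'll resend.

>>> {"fn": "step_arm", "kwargs": {"plan": [{"offset": [0,0,-45],"twist": [0,0,0],"gripper": 50},{"offset": [0,0,-45],"twist": [0,0,0],"gripper": 50},{"offset": [0,0,-45],"twist": [0,0,0],"gripper": 50},{"offset": [0,0,-45],"twist": [0,0,0],"gripper": 50},{"offset": [-31,-36,0],"twist": [0,0,0],"gripper": 50},{"offset": [-31,-36,0],"twist": [0,0,0],"gripper": 50},{"offset": [-31,-36,0],"twist": [0,0,0],"gripper": 50},{"offset": [-31,-36,0],"twist": [0,0,0],"gripper": 50},{"offset": [-31,-36,0],"twist": [0,0,0],"gripper": 50},{"offset": [-31,-36,0],"twist": [0,0,0],"gripper": 50},{"offset": [-31,-36,0],"twist": [0,0,0],"gripper": 50},{"offset": [-31,-36,0],"twist": [0,0,0],"gripper": 50},{"offset": [-31,-36,0],"twist": [0,0,0],"gripper": 50},{"offset": [-31,-36,0],"twist": [0,0,0],"gripper": 50},{"offset": [-31,-36,0],"twist": [0,0,0],"gripper": 50},{"offset": [-31,-36,0],"twist": [0,0,0],"gripper": 50},{"offset": [-31,-36,0],"twist": [0,0,0],"gripper": 50},{"offset": [-31,-36,0],"twist": [0,0,0],"gripper": 50}]}}

```text
time: 1.95
eef_pos: [0.5358, -0.0629, 0.3945]
orientation: [3.142, -0.0, -1.329]
ft_force: [1.0, -0.0, 0.6]
grip_width: 0.0461
```

>>> {"fn": "step_arm", "kwargs": {"plan": [{"offset": [0,0,0],"twist": [0,0,-8.5],"gripper": 50},{"offset": [0,0,0],"twist": [0,0,-8.5],"gripper": 50},{"offset": [0,0,0],"twist": [0,0,-8.5],"gripper": 50},{"offset": [0,0,0],"twist": [0,0,-8.5],"gripper": 50},{"offset": [0,0,0],"twist": [0,0,-8.5],"gripper": 50},{"offset": [0,0,0],"twist": [0,0,-8.5],"gripper": 50},{"offset": [0,0,0],"twist": [0,0,-8.5],"gripper": 50},{"offset": [0,0,0],"twist": [0,0,-8.5],"gripper": 50},{"offset": [0,0,0],"twist": [0,0,-8.5],"gripper": 50},{"offset": [0,0,0],"twist": [0,0,-8.5],"gripper": 50},{"offset": [0,0,0],"twist": [0,0,-8.5],"gripper": 50},{"offset": [0,0,0],"twist": [0,0,0],"gripper": 50}]}}

```text
time: 3.15
eef_pos: [0.5349, -0.0648, 0.3944]
orientation: [-3.141, 0.0, 0.305]
ft_force: [-0.6, -0.2, 0.3]
grip_width: 0.046
```

Run:
```python
from h import *
a=snap("wrist","w1");print(cal("w1")[0].round(3).tolist());s=telemetry.state();print(s["time"],s["eef_pos"],s["orientation"],s["joint_pos"])
```

```text
[[0.954, 0.288, 0.085, 0.511], [0.3, -0.915, -0.268, 0.011], [0.001, 0.281, -0.96, 0.563], [0.0, 0.0, 0.0, 1.0]]
3.2 [ 0.53494193 -0.06474631  0.3943871 ] [-3.14141772e+00  3.56616553e-04  2.99706338e-01] [-1.23240898e-01  9.27694174e-02  1.57456457e+00  1.32026423e-05
  1.47465566e+00 -4.22948474e-01]
```

View pics/w1.png

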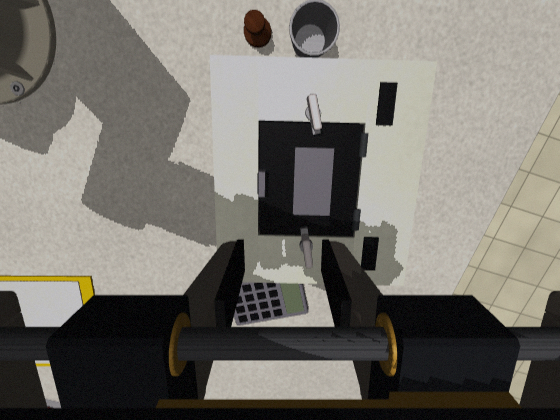

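w1 shows the cover at columns 258–365, rows 122–236, tab at (262,183), left wing at (314,112), right wing at (306,248). All is clear to measure.

Run:
```python
from h import *
im=cv2.imread("pics/w1.png");g=im.max(2)
m=np.zeros(g.shape,np.uint8);m[110:245,245:375]=(g[110:245,245:375]<45)*255
m=cv2.morphologyEx(m,cv2.MORPH_OPEN,np.ones((7,7),np.uint8))
c=max(cv2.findContours(m,0,1)[0],key=cv2.contourArea)[:,0]
ap=cv2.approxPolyDP(cv2.convexHull(c.reshape(-1,1,2)),8,True)[:,0];print("px",ap.tolist())
P=np.array([onz("w1",u,v,.16)[:2] for u,v in c],np.float32)
r=cv2.minAreaRect(P*1000);print("rect",r)
for u,v in ap: print(onz("w1",u,v,.16).round(4))
# heights across views: front-left, front-right, rear-right corners; scene crop & side crop coords
S=lambda x,y:("s0",155+x/2.353,155+y/2.353);D=lambda x,y:("d0",200+x/2.353,130+y/2.353)
print(tri(("w1",258,122),S(282,76),D(670,166-0) if 0 else ("d0",200+270/2.353,130+166/2.353)))
print(tri(("w1",258,235),S(150,60),D(290,77)))
# wings
for n,(y0,y1,x0,x1) in dict(L=(88,136,300,330),R=(222,275,292,322)).items():
    cr=cv2.resize(im[y0:y1,x0:x1],None,fx=8,fy=8,interpolation=0);cv2.imwrite(f"pics/k{n}.png",cr)
a=cv2.imread("pics/kL.png");b=cv2.imread("pics/kR.png");h=max(a.shape[0],b.shape[0])
a=cv2.copyMakeBorder(a,0,h-a.shape[0],0,10,0);cv2.imwrite("pics/k.png",np.hstack([a,cv2.copyMakeBorder(b,0,h-b.shape[0],0,0,0)]))
```

```text
px [[259, 121], [362, 124], [352, 236], [259, 233]]
rect ((570.7747802734375, -57.149993896484375), (137.2450408935547, 151.35702514648438), 16.000232696533203)
[ 0.4849 -0.0038  0.16  ]
[0.6085 0.0313 0.16  ]
[ 0.6505 -0.1124  0.16  ]
[ 0.5266 -0.1467  0.16  ]
(array([ 0.4835518 , -0.00456405,  0.15887687]), [np.float64(0.8), np.float64(0.7), np.float64(0.7)])
(array([ 0.52602955, -0.14936493,  0.15870346]), [np.float64(0.8), np.float64(0.6), np.float64(0.3)])
```

View pics/k.png

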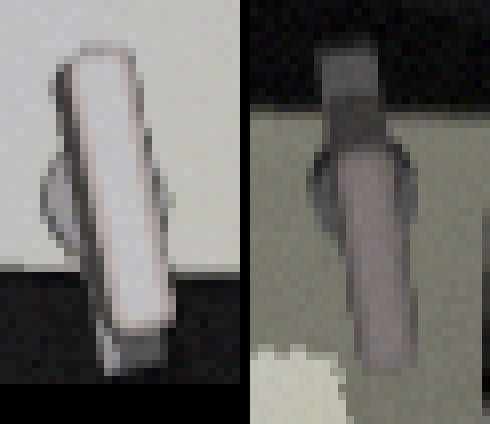

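The zoom shows both wings tilted slightly. Left wing top runs (312.5,94.3)–(317.8,129), right (306.4,240.8)–(308.9,268.3).

Run:
```python
from h import *
yaw=np.radians(16.1);R=np.array([[np.cos(yaw),-np.sin(yaw)],[np.sin(yaw),np.cos(yaw)]]);C=np.array([.5053,-.0758])+R@[.065,0]
print("C",C,"kL",C+R@[0,.088],"kR",C+R@[0,-.088])
for a,b in(((312.5,94.3),(317.8,129)),((306.4,240.8),(308.9,268.3))):
    A=onz("w1",*a,.196);B=onz("w1",*b,.196);d=B-A
    print((A+B)[:2]/2,np.linalg.norm(d),"dir deg",np.degrees(np.arctan2(d[1],d[0])), "q",np.degrees(np.arctan2(d[1],d[0]))+90-16.1)
```

```text
C [ 0.56775065 -0.05777455] kL [0.54334696 0.02677402] kR [ 0.59215433 -0.14232311]
[0.54473791 0.02591673] 0.03797437283426615 dir deg -61.815863028741056 q 12.084136971258943
[ 0.59305558 -0.14251423] 0.03866898389417577 dir deg -66.47418642441853 q 7.425813575581465
```

>>> {"fn": "step_arm", "kwargs": {"plan": [{"offset": [18,-42,0],"twist": [0,0,0],"gripper": 50},{"offset": [18,-42,0],"twist": [0,0,0],"gripper": 50},{"offset": [0,0,45],"twist": [0,0,-5.4],"gripper": 45},{"offset": [0,0,45],"twist": [0,0,-5.4],"gripper": 45},{"offset": [0,0,45],"twist": [0,0,0],"gripper": 45},{"offset": [0,0,35],"twist": [0,0,0],"gripper": 45},{"offset": [0,0,0],"twist": [0,0,0],"gripper": 45},{"offset": [0,0,0],"twist": [0,0,0],"gripper": 45}]}}

```text
time: 4.0
eef_pos: [0.5446, 0.0262, 0.2252]
orientation: [-3.141, 0.001, 0.489]
ft_force: [0.4, -0.6, 0.1]
grip_width: 0.0414
```

>>> {"fn": "step_arm", "kwargs": {"force": 25, "plan": [{"offset": [0,0,25],"twist": [0,0,0],"gripper": 45},{"offset": [0,0,20],"twist": [0,0,0],"gripper": 45},{"offset": [0,0,10],"twist": [0,0,0],"gripper": 45},{"offset": [0,0,0],"twist": [0,0,0],"gripper": 30},{"offset": [0,0,0],"twist": [0,0,0],"gripper": 20},{"offset": [0,0,0],"twist": [0,0,0],"gripper": 5},{"offset": [0,0,0],"twist": [0,0,0],"gripper": 5},{"offset": [0,0,0],"twist": [0,0,0],"gripper": 5}]}}

```text
time: 4.8
eef_pos: [0.5447, 0.026, 0.1706]
orientation: [3.141, -0.001, 0.491]
ft_force: [-2.7, -0.8, 6.3]
grip_width: 0.0097
```

>>> {"fn": "step_arm", "kwargs": {"plan": [{"offset": [0,0,0],"twist": [0,0,-4],"gripper": 5},{"offset": [0,0,0],"twist": [0,0,-8],"gripper": 5},{"offset": [0,0,0],"twist": [0,0,-8],"gripper": 5},{"offset": [0,0,0],"twist": [0,0,-8],"gripper": 5},{"offset": [0,0,0],"twist": [0,0,-8],"gripper": 5},{"offset": [0,0,0],"twist": [0,0,-8],"gripper": 5},{"offset": [0,0,0],"twist": [0,0,-8],"gripper": 5},{"offset": [0,0,0],"twist": [0,0,-8],"gripper": 5},{"offset": [0,0,0],"twist": [0,0,-6],"gripper": 5},{"offset": [0,0,0],"twist": [0,0,-3],"gripper": 5},{"offset": [0,0,0],"twist": [0,0,0],"gripper": 5},{"offset": [0,0,0],"twist": [0,0,0],"gripper": 5}]}}

```text
time: 6.0
eef_pos: [0.5448, 0.0263, 0.1706]
orientation: [3.14, -0.0, 1.696]
ft_force: [-1.5, -0.0, 4.9]
grip_width: 0.0097
```

Run:
```python
from h import *
s=telemetry.state();print(s["torque"],s["ft_force"],s["orientation"],s["eef_pos"])
```

```text
[ 0.13185978  0.16892493 -0.00861338] [-1.54905686 -0.02206526  4.92036622] [ 3.14045563e+00 -7.50114483e-05  1.69578668e+00] [0.54480225 0.02629396 0.17059771]
```

>>> {"fn": "step_arm", "kwargs": {"plan": [{"offset": [0,0,0],"twist": [0,0,-2],"gripper": 5},{"offset": [0,0,0],"twist": [0,0,-2],"gripper": 5},{"offset": [0,0,0],"twist": [0,0,-1.5],"gripper": 5},{"offset": [0,0,0],"twist": [0,0,0],"gripper": 5}]}}

```text
time: 6.4
eef_pos: [0.5448, 0.0263, 0.1706]
orientation: [3.14, -0.0, 1.791]
ft_force: [-1.7, 0.0, 4.3]
grip_width: 0.0103
```

Run:
```python
from h import *
s=telemetry.state();print(s["torque"],s["ft_force"],s["orientation"],s["eef_pos"],s["joint_pos"])
```

```text
[ 0.11649424  0.10123445 -0.57513618] [-1.71150985  0.03003851  4.32828409] [ 3.14037489e+00 -2.45939216e-04  1.79132093e+00] [0.54480877 0.02628364 0.17060541] [ 4.51567921e-02  2.77877067e-01  1.84822056e+00  5.35406992e-04
  1.01433891e+00 -1.74644652e+00]
```

>>> {"fn": "step_arm", "kwargs": {"plan": [{"offset": [0,0,0],"twist": [0,0,0],"gripper": 20},{"offset": [0,0,0],"twist": [0,0,0],"gripper": 40},{"offset": [0,0,0],"twist": [0,0,0],"gripper": 40},{"offset": [0,0,-30],"twist": [0,0,0],"gripper": 40},{"offset": [0,0,-30],"twist": [0,0,0],"gripper": 40},{"offset": [-44,2.5,0],"twist": [0,0,0],"gripper": 45},{"offset": [-44,2.5,0],"twist": [0,0,0],"gripper": 45},{"offset": [-44,2.5,0],"twist": [0,0,0],"gripper": 45},{"offset": [-43,2.5,0],"twist": [0,0,0],"gripper": 45},{"offset": [0,0,0],"twist": [0,0,7.9],"gripper": 45},{"offset": [0,0,0],"twist": [0,0,7.9],"gripper": 45},{"offset": [0,0,0],"twist": [0,0,7.9],"gripper": 45},{"offset": [0,0,0],"twist": [0,0,7.9],"gripper": 45},{"offset": [0,0,0],"twist": [0,0,7.9],"gripper": 45},{"offset": [0,0,0],"twist": [0,0,7.9],"gripper": 45},{"offset": [0,0,0],"twist": [0,0,7.9],"gripper": 45},{"offset": [0,0,0],"twist": [0,0,7.9],"gripper": 45},{"offset": [0,0,0],"twist": [0,0,7.9],"gripper": 45},{"offset": [0,0,0],"twist": [0,0,7.9],"gripper": 45}]}}

```text
time: 8.3
eef_pos: [0.5923, -0.1424, 0.2293]
orientation: [-3.141, 0.0, 0.407]
ft_force: [0.3, 1.4, 0.2]
grip_width: 0.041
```

>>> {"fn": "step_arm", "kwargs": {"plan": [{"offset": [0,0,0],"twist": [0,0,0],"gripper": 45},{"offset": [0,0,0],"twist": [0,0,0],"gripper": 45}]}}

```text
time: 8.5
eef_pos: [0.5924, -0.1424, 0.2294]
orientation: [-3.141, 0.0, 0.417]
ft_force: [0.1, 1.0, 0.0]
grip_width: 0.0414
```

>>> {"fn": "step_arm", "kwargs": {"plan": [{"offset": [0,0,25],"twist": [0,0,0],"gripper": 45},{"offset": [0,0,22],"twist": [0,0,0],"gripper": 45},{"offset": [0,0,12],"twist": [0,0,0],"gripper": 45},{"offset": [0,0,0],"twist": [0,0,0],"gripper": 30},{"offset": [0,0,0],"twist": [0,0,0],"gripper": 20},{"offset": [0,0,0],"twist": [0,0,0],"gripper": 5},{"offset": [0,0,0],"twist": [0,0,0],"gripper": 5},{"offset": [0,0,0],"twist": [0,0,0],"gripper": 5}]}}

```text
time: 9.3
eef_pos: [0.593, -0.1426, 0.1716]
orientation: [3.141, -0.001, 0.413]
ft_force: [-0.3, -0.9, 4.9]
grip_width: 0.0094
```

>>> {"fn": "step_arm", "kwargs": {"plan": [{"offset": [0,0,0],"twist": [0,0,-4],"gripper": 5},{"offset": [0,0,0],"twist": [0,0,-8],"gripper": 5},{"offset": [0,0,0],"twist": [0,0,-8],"gripper": 5},{"offset": [0,0,0],"twist": [0,0,-8],"gripper": 5},{"offset": [0,0,0],"twist": [0,0,-8],"gripper": 5},{"offset": [0,0,0],"twist": [0,0,-8],"gripper": 5},{"offset": [0,0,0],"twist": [0,0,-8],"gripper": 5},{"offset": [0,0,0],"twist": [0,0,-8],"gripper": 5},{"offset": [0,0,0],"twist": [0,0,-8],"gripper": 5},{"offset": [0,0,0],"twist": [0,0,-5],"gripper": 5},{"offset": [0,0,0],"twist": [0,0,-2],"gripper": 5},{"offset": [0,0,0],"twist": [0,0,-2],"gripper": 5},{"offset": [0,0,0],"twist": [0,0,-2],"gripper": 5},{"offset": [0,0,0],"twist": [0,0,0],"gripper": 5}]}}

```text
time: 10.7
eef_pos: [0.5928, -0.143, 0.1716]
orientation: [3.141, 0.001, 1.792]
ft_force: [-1.8, -2.1, 5.8]
grip_width: 0.0104
```

Run:
```python
from h import *
s=telemetry.state();print(s["torque"],s["ft_force"],s["orientation"],s["eef_pos"],s["joint_pos"])
```

```text
[-0.32405347  0.26515964 -0.62331739] [-1.81792991 -2.08179009  5.84231259] [3.14064857e+00 9.41112099e-04 1.79150017e+00] [ 0.59277564 -0.1429536   0.17160709] [-2.38850855e-01  3.71841806e-01  1.70873003e+00 -4.86935055e-04
  1.05975730e+00 -2.03011358e+00]
```

Both knobs are at their stops, with about −0.6 N m reaction at each. Next: release, rise, rotate and go in front of the tab.

>>> {"fn": "step_arm", "kwargs": {"plan": [{"offset": [0,0,0],"twist": [0,0,0],"gripper": 20},{"offset": [0,0,0],"twist": [0,0,0],"gripper": 35},{"offset": [0,0,0],"twist": [0,0,0],"gripper": 35},{"offset": [0,0,-30],"twist": [0,0,0],"gripper": 35},{"offset": [0,0,-30],"twist": [0,0,0],"gripper": 35},{"offset": [0,0,0],"twist": [0,0,7.9],"gripper": 0},{"offset": [0,0,0],"twist": [0,0,7.9],"gripper": 0},{"offset": [0,0,0],"twist": [0,0,7.9],"gripper": 0},{"offset": [0,0,0],"twist": [0,0,7.9],"gripper": 0},{"offset": [0,0,0],"twist": [0,0,7.9],"gripper": 0},{"offset": [0,0,0],"twist": [0,0,7.9],"gripper": 0},{"offset": [0,0,0],"twist": [0,0,7.9],"gripper": 0},{"offset": [0,0,0],"twist": [0,0,7.9],"gripper": 0},{"offset": [0,0,0],"twist": [0,0,7.9],"gripper": 0},{"offset": [0,0,0],"twist": [0,0,7.9],"gripper": 0},{"offset": [0,0,0],"twist": [0,0,7.7],"gripper": 0},{"offset": [-35,-29.3,0],"twist": [0,0,0],"gripper": 0},{"offset": [-35,-29.3,0],"twist": [0,0,0],"gripper": 0},{"offset": [-35,-29.4,0],"twist": [0,0,0],"gripper": 0},{"offset": [0,0,0],"twist": [0,0,0],"gripper": 0}]}}

```text
time: 12.7
eef_pos: [0.462, -0.0848, 0.2298]
orientation: [-3.139, 0.004, 0.279]
ft_force: [-0.4, -0.1, -0.1]
grip_width: 0.0006
```

>>> {"fn": "step_arm", "kwargs": {"plan": [{"offset": [0,0,0],"twist": [0,0,0],"gripper": 0},{"offset": [0,0,0],"twist": [0,0,0],"gripper": 0}]}}

```text
time: 12.9
eef_pos: [0.4686, -0.0869, 0.231]
orientation: [3.141, -0.001, 0.279]
ft_force: [0.1, 0.4, 0.5]
grip_width: 0.0003
```

Run:
```python
from h import *
a=snap("wrist","w2");s=telemetry.state();print(s["eef_pos"],s["orientation"],s["ft_force"])
C=np.array([.5689,-.0582]);y=np.radians(15.9);e=s["eef_pos"][:2]-C
print("counter xy",e@[np.cos(y),np.sin(y)],e@[-np.sin(y),np.cos(y)])
```

```text
[ 0.46861949 -0.08701424  0.23084408] [ 3.14109326e+00 -9.50182649e-04  2.78334871e-01] [-0.00649437 -1.12409915  0.09836469]
counter xy -0.1043378376182395 -0.00023906996563592903
```

View pics/w2.png

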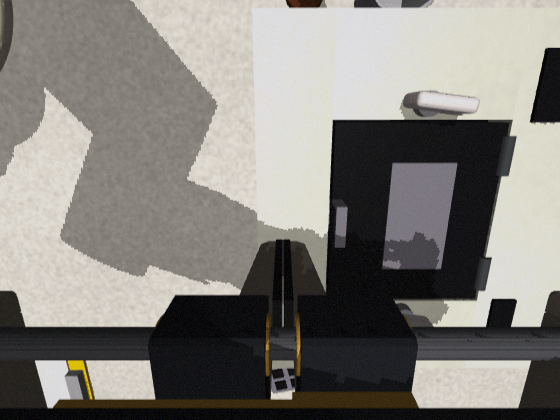

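Left wing at (445,102) lies fully turned and clear of the cover, and the tab at (341,224) is just ahead of the shut fingers. I'll lower and press.

>>> {"fn": "step_arm", "kwargs": {"plan": [{"offset": [0,0,30],"twist": [0,0,0],"gripper": 0},{"offset": [0,0,28],"twist": [0,0,0],"gripper": 0},{"offset": [0,0,0],"twist": [0,0,0],"gripper": 0},{"offset": [10,0,0],"twist": [0,0,0],"gripper": 0},{"offset": [8,0,0],"twist": [0,0,0],"gripper": 0},{"offset": [3,0,0],"twist": [0,0,0],"gripper": 0},{"offset": [2,0,0],"twist": [0,0,0],"gripper": 0},{"offset": [2,0,0],"twist": [0,0,0],"gripper": 0},{"offset": [2,0,0],"twist": [0,0,0],"gripper": 0},{"offset": [0,0,0],"twist": [0,0,0],"gripper": 0},{"offset": [0,0,0],"twist": [0,0,0],"gripper": 0}]}}

```text
time: 14.05
eef_pos: [0.4932, -0.0793, 0.1726]
orientation: [3.142, -0.0, 0.278]
ft_force: [-0.3, -0.6, -0.0]
grip_width: 0.0006
```

>>> {"fn": "step_arm", "kwargs": {"plan": [{"offset": [2,0,0],"twist": [0,0,0],"gripper": 0},{"offset": [2,0,0],"twist": [0,0,0],"gripper": 0},{"offset": [0,0,0],"twist": [0,0,0],"gripper": 0}]}}

```text
time: 14.35
eef_pos: [0.4975, -0.0781, 0.1726]
orientation: [3.142, -0.001, 0.278]
ft_force: [-0.7, 0.3, -0.2]
grip_width: 0.0006
```

Run:
```python
from h import *
a=snap("wrist","w3");b=snap("side","d3");s=telemetry.state();print(s["eef_pos"],s["ft_force"],s["torque"])
cv2.imwrite("pics/v3.png",np.hstack([cv2.resize(b[130:265,200:370],(400,318)),cv2.resize(a,(400,318))]))
```

```text
[ 0.49758173 -0.07807455  0.17268921] [-0.99869853  0.04311495  3.60488136] [-0.01477403 -0.05775113  0.02460912]
```

View pics/v3.png

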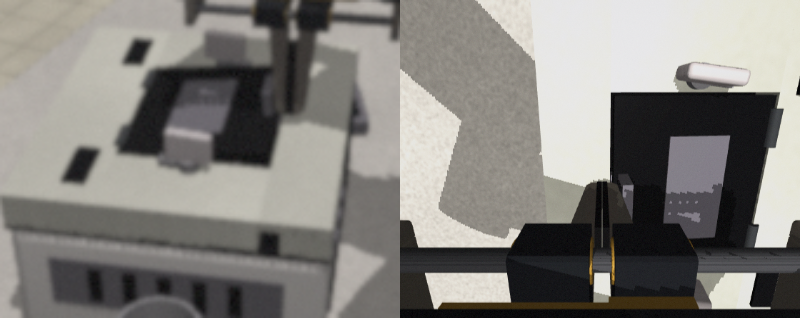

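>>> {"fn": "step_arm", "kwargs": {"plan": [{"offset": [1,0,0],"twist": [0,0,0],"gripper": 0},{"offset": [0,0,0],"twist": [0,0,0],"gripper": 0},{"offset": [0,0,-5],"twist": [0,0,0],"gripper": 0},{"offset": [0,0,-5],"twist": [0,0,0],"gripper": 0},{"offset": [0,0,-5],"twist": [0,0,0],"gripper": 0}]}}

```text
time: 14.95
eef_pos: [0.4983, -0.0778, 0.1881]
orientation: [-3.142, -0.001, 0.278]
ft_force: [-0.7, -0.1, 0.7]
grip_width: 0.0001
```

>>> {"fn": "step_arm", "kwargs": {"plan": [{"offset": [-10,0,-10],"twist": [0,0,0],"gripper": 0},{"offset": [-20,0,-20],"twist": [0,0,0],"gripper": 0},{"offset": [-30,0,-30],"twist": [0,0,0],"gripper": 0},{"offset": [0,0,0],"twist": [0,0,0],"gripper": 0}]}}

```text
time: 15.35
eef_pos: [0.4392, -0.0952, 0.2512]
orientation: [3.139, -0.004, 0.278]
ft_force: [0.4, 0.8, -0.7]
grip_width: 0.0005
```

Run:
```python
from h import *
a=snap("wrist","w4");b=snap("side","d4");s=telemetry.state();print(s["eef_pos"],s["ft_force"],s["torque"])
cv2.imwrite("pics/v4.png",np.hstack([cv2.resize(b[130:265,200:370],(400,318)),cv2.resize(a,(400,318))]))
```

```text
[ 0.44049868 -0.09464823  0.24870549] [0.15566954 1.12309234 0.28052502] [-0.02072734 -0.08781132  0.00429642]
```

View pics/v4.png

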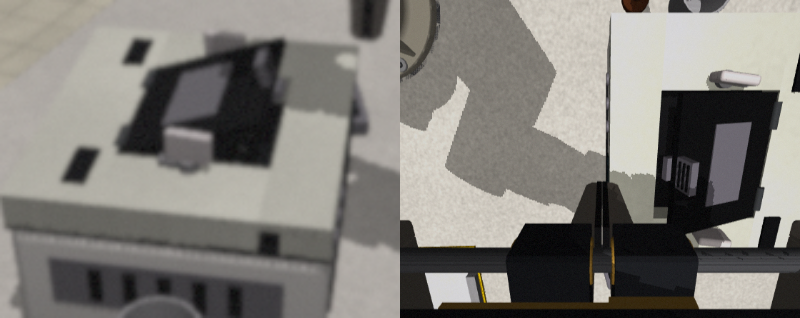

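The cover has popped: in w4 its front edge is raised and the tab has tilted up at (687,175). Now I'll shift to the left half of the lip and pitch the tool forward 45°.

>>> {"fn": "step_arm", "kwargs": {"plan": [{"offset": [0,-45,-10],"twist": [0,0,0],"gripper": 65},{"offset": [0,0,0],"twist": [0,7.5,0],"gripper": 65},{"offset": [0,0,0],"twist": [0,7.5,0],"gripper": 65},{"offset": [0,0,0],"twist": [0,7.5,0],"gripper": 65},{"offset": [0,0,0],"twist": [0,7.5,0],"gripper": 65},{"offset": [0,0,0],"twist": [0,7.5,0],"gripper": 65},{"offset": [0,0,0],"twist": [0,7.5,0],"gripper": 65},{"offset": [0,0,0],"twist": [0,0,0],"gripper": 65},{"offset": [0,0,0],"twist": [0,0,0],"gripper": 65}]}}

```text
time: 16.35
eef_pos: [0.427, -0.048, 0.2555]
orientation: [-3.125, -0.7, 0.274]
ft_force: [-0.1, -0.5, 0.8]
grip_width: 0.0598
```

```bash
cat >> h.py <<'E'
from scipy.spatial.transform import Rotation as Ro
C0=np.array([.5689,-.0582,0]);Rc=Ro.from_euler("z",15.9,degrees=True).as_matrix()
def st():
    s=telemetry.state();p=Rc.T@(s["eef_pos"]-C0)*1000;T=Rc.T@Ro.from_euler("xyz",s["orientation"]).as_matrix()
    w=s["grip_width"]*500
    print("t",round(s["time"],2),"TCP",p.round(1),"tz",T[:,2].round(3),"phi",round(np.degrees(np.arctan2(T[0,2],-T[2,2])),1),"A",(p-w*T[:,0]).round(1),"B",(p+w*T[:,0]).round(1),"w",2*w,"F",(Rc.T@s["ft_force"]).round(1),"j",s["joint_pos"].round(2)); return p,T
def mv(goal,p=None,T=None):
    "tool-axis offset (mm) from measured pose to a counter-frame goal"
    if p is None:p,T=st()
    print("goal",goal,"offset",(T.T@(np.array(goal)-p)).round(1))
E
python3 - <<'E'
from h import *
mv([-64,45,201])
P,r=tri(("w4",376.6,310),("d4",320.7,147));print((Rc.T@(P-C0)*1000).round(1),r)
E
```

```text
t 16.35 TCP [-133.7   48.7  255.5] tz [ 0.644  0.015 -0.765] phi 40.1 A [-156.5   48.8  236.2] B [-110.8   48.6  274.7] w 59.809132169697996 F [-0.3 -0.5  0.8] j [-0.52 -0.27  2.4   0.85  0.68 -1.39]
goal [-64, 45, 201] offset [18.2  5.  86.5]
[-59.1 -72.  200.3] [np.float64(0.8), np.float64(0.3)]
```

>>> {"fn": "step_arm", "kwargs": {"plan": [{"offset": [0,0,20],"twist": [0,0,0],"gripper": 65},{"offset": [0,0,20],"twist": [0,0,0],"gripper": 65},{"offset": [0,0,0],"twist": [0,0,0],"gripper": 65},{"offset": [0,0,0],"twist": [0,0,0],"gripper": 65}]}}

```text
time: 16.75
eef_pos: [0.4523, -0.0389, 0.2256]
orientation: [-3.125, -0.701, 0.28]
ft_force: [-1.0, -0.1, 0.1]
grip_width: 0.0597
```

Run:
```python
from h import *
mv([-64,45,201])
```

```text
t 16.75 TCP [-106.9   50.5  225.6] tz [ 0.645  0.018 -0.764] phi 40.2 A [-129.7   50.4  206.3] B [-84.1  50.6 244.9] w 59.731752017043206 F [-1.   0.2  0.1] j [-0.45 -0.17  2.41  0.97  0.56 -1.49]
goal [-64, 45, 201] offset [16.9  6.4 46.4]
```

>>> {"fn": "step_arm", "kwargs": {"plan": [{"offset": [8,3,23],"twist": [0,2.5,0],"gripper": 65},{"offset": [8,3,23],"twist": [0,2.5,0],"gripper": 65},{"offset": [0,0,0],"twist": [0,0,0],"gripper": 65},{"offset": [0,0,0],"twist": [0,0,0],"gripper": 65}]}}

```text
time: 17.15
eef_pos: [0.492, -0.0325, 0.2029]
orientation: [-3.122, -0.785, 0.277]
ft_force: [0.3, 0.4, 0.0]
grip_width: 0.0597
```

Run:
```python
from h import *
mv([-29,45,200])
```

```text
t 17.15 TCP [-66.9  45.7 202.9] tz [ 0.707  0.019 -0.707] phi 45.0 A [-88.   45.8 181.8] B [-45.8  45.7 224. ] w 59.67992858198946 F [0.4 0.3 0. ] j [-0.42 -0.03  2.43  1.39  0.49 -1.91]
goal [-29, 45, 200] offset [24.7  1.3 28.8]
```

>>> {"fn": "step_arm", "kwargs": {"plan": [{"offset": [8,0.5,8],"twist": [0,0,0],"gripper": 65},{"offset": [8,0.5,8],"twist": [0,0,0],"gripper": 65},{"offset": [8,0,11],"twist": [0,0,0],"gripper": 65},{"offset": [0,0,0],"twist": [0,0,0],"gripper": 65},{"offset": [0,0,0],"twist": [0,0,0],"gripper": 65}]}}

```text
time: 17.65
eef_pos: [0.5276, -0.0231, 0.2006]
orientation: [-3.125, -0.787, 0.278]
ft_force: [0.4, 0.5, 0.1]
grip_width: 0.0599
```

Run:
```python
from h import *
st()
```

```text
t 17.65 TCP [-30.1  45.1 200.6] tz [ 0.708  0.018 -0.706] phi 45.1 A [-51.3  45.1 179.4] B [ -9.   45.1 221.8] w 59.864074544002996 F [0.5 0.4 0.1] j [-0.34  0.03  2.39  1.46  0.44 -1.92]
```

>>> {"fn": "step_arm", "kwargs": {"plan": [{"offset": [5,0,1],"twist": [0,0,0],"gripper": 65},{"offset": [7,0,-1],"twist": [0,0,0],"gripper": 65},{"offset": [7,0,-1],"twist": [0,0,0],"gripper": 65},{"offset": [7,0,-1],"twist": [0,0,0],"gripper": 65},{"offset": [0,0,0],"twist": [0,0,0],"gripper": 65},{"offset": [0,0,0],"twist": [0,0,0],"gripper": 65}]}}

```text
time: 18.25
eef_pos: [0.5435, -0.0191, 0.2206]
orientation: [-3.125, -0.787, 0.278]
ft_force: [-1.1, -0.1, -0.4]
grip_width: 0.0599
```

Run:
```python
from h import *
st();a=snap("scene","s5");b=snap("side","d5")
cv2.imwrite("pics/v5.png",np.hstack([cv2.resize(b[110:245,200:370],(400,318)),cv2.resize(a[130:265,155:325],(400,318))]))
```

```text
t 18.25 TCP [-13.7  44.6 220.6] tz [ 0.708  0.016 -0.706] phi 45.1 A [-34.8  44.6 199.3] B [  7.5  44.6 241.8] w 59.89698700690809 F [-1.1  0.2 -0.4] j [-0.31  0.01  2.34  1.34  0.43 -1.76]
```

View pics/v5.png

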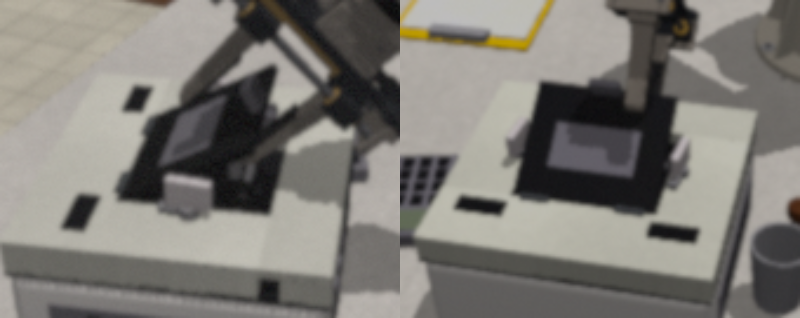

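The view shows the cover edge between the two fingers and rising, with the lower finger beneath it. Continuing.

>>> {"fn": "step_arm", "kwargs": {"plan": [{"offset": [7,0,-1.4],"twist": [0,0,0],"gripper": 65},{"offset": [7,0,-1.4],"twist": [0,0,0],"gripper": 65},{"offset": [7,0,-1.4],"twist": [0,0,0],"gripper": 65},{"offset": [7,0,-1.4],"twist": [0,0,0],"gripper": 65},{"offset": [7,0,-1.4],"twist": [0,0,0],"gripper": 65},{"offset": [0,0,0],"twist": [0,0,0],"gripper": 65}]}}

```text
time: 18.95
eef_pos: [0.5631, -0.0137, 0.2508]
orientation: [-3.125, -0.788, 0.278]
ft_force: [-1.0, -0.4, -0.5]
grip_width: 0.0601
```

Run:
```python
from h import *
st()
```

```text
t 18.95 TCP [  6.6  44.4 250.8] tz [ 0.709  0.017 -0.705] phi 45.1 A [-14.6  44.4 229.5] B [ 27.8  44.4 272.1] w 60.106434593427 F [-1.1 -0.1 -0.5] j [-0.28 -0.03  2.28  1.15  0.44 -1.53]
```

>>> {"fn": "step_arm", "kwargs": {"force": 8, "plan": [{"offset": [-4,0,0],"twist": [0,0,0],"gripper": 55},{"offset": [-4.6,0,0],"twist": [0,0,0],"gripper": 45},{"offset": [-4.6,0,0],"twist": [0,0,0],"gripper": 35},{"offset": [-4.6,0,0],"twist": [0,0,0],"gripper": 25},{"offset": [-4.6,0,0],"twist": [0,0,0],"gripper": 15},{"offset": [0,0,0],"twist": [0,0,0],"gripper": 10},{"offset": [0,0,0],"twist": [0,0,0],"gripper": 3},{"offset": [0,0,0],"twist": [0,0,0],"gripper": 3},{"offset": [0,0,0],"twist": [0,0,0],"gripper": 3}]}}

```text
time: 19.85
eef_pos: [0.5474, -0.018, 0.2343]
orientation: [-3.125, -0.787, 0.278]
ft_force: [-2.4, 0.1, -0.0]
grip_width: 0.0083
```

Run:
```python
from h import *
st()
```

```text
t 19.85 TCP [ -9.6  44.5 234.3] tz [ 0.708  0.017 -0.706] phi 45.1 A [-12.6  44.5 231.4] B [ -6.7  44.5 237.3] w 8.34408747067441 F [-2.3  0.8 -0. ] j [-0.3  -0.02  2.32  1.25  0.44 -1.65]
```

The cover edge is gripped at 8.3 mm opening, about 105 mm from the hinge at about 45°. Now I'll swing it about the hinge.

>>> {"fn": "step_arm", "kwargs": {"plan": [{"offset": [2.75,0,0],"twist": [0,-1.5,0],"gripper": 3},{"offset": [5.5,0,0],"twist": [0,-3,0],"gripper": 3},{"offset": [5.5,0,0],"twist": [0,-3,0],"gripper": 3},{"offset": [5.5,0,0],"twist": [0,-3,0],"gripper": 3},{"offset": [5.5,0,0],"twist": [0,-3,0],"gripper": 3},{"offset": [5.5,0,0],"twist": [0,-3,0],"gripper": 3},{"offset": [5.5,0,0],"twist": [0,-3,0],"gripper": 3},{"offset": [5.5,0,0],"twist": [0,-3,0],"gripper": 3},{"offset": [0,0,0],"twist": [0,0,0],"gripper": 3}]}}

```text
time: 20.75
eef_pos: [0.5808, -0.0086, 0.2582]
orientation: [-3.129, -0.396, 0.286]
ft_force: [0.2, -5.8, -0.7]
grip_width: 0.009
```

Run:
```python
from h import *
p,T=st();v=p-[65,0,160];print("theta",np.degrees(np.arctan2(v[2],-v[0])),np.hypot(v[0],v[2]))
```

```text
t 20.75 TCP [ 25.1  44.4 258.2] tz [ 0.385  0.015 -0.923] phi 22.7 A [ 20.9  44.4 256.4] B [ 29.3  44.5 259.9] w 9.04314454856962 F [-1.4 -5.7 -0.7] j [-0.12  0.06  1.97  0.24  0.76 -0.55]
theta 67.87409502991652 105.99117655005254
```

>>> {"fn": "step_arm", "kwargs": {"plan": [{"offset": [5.5,0,0],"twist": [0,-3,0],"gripper": 3},{"offset": [5.5,0,0],"twist": [0,-3,0],"gripper": 3},{"offset": [5.5,0,0],"twist": [0,-3,0],"gripper": 3},{"offset": [5.5,0,0],"twist": [0,-3,0],"gripper": 3},{"offset": [5.5,0,0],"twist": [0,-3,0],"gripper": 3},{"offset": [5.5,0,0],"twist": [0,-3,0],"gripper": 3},{"offset": [5.5,0,0],"twist": [0,-3,0],"gripper": 3},{"offset": [5.5,0,0],"twist": [0,-3,0],"gripper": 3},{"offset": [5.5,0,0],"twist": [0,-3,0],"gripper": 3},{"offset": [5.5,0,0],"twist": [0,-3,0],"gripper": 3},{"offset": [0,0,0],"twist": [0,0,0],"gripper": 3}]}}

```text
time: 21.85
eef_pos: [0.6315, 0.0063, 0.2651]
orientation: [-3.129, 0.129, 0.292]
ft_force: [-0.2, -5.5, -6.4]
grip_width: 0.0084
```

Run:
```python
from h import *
p,T=st();v=p-[65,0,160];print("theta",np.degrees(np.arctan2(v[2],-v[0])),np.hypot(v[0],v[2]))
```

```text
t 21.85 TCP [ 77.8  44.9 265.1] tz [-0.129  0.011 -0.992] phi -7.4 A [ 73.6  44.8 265.6] B [ 82.   44.9 264.5] w 8.437869037066784 F [-1.7 -5.2 -6.4] j [ 0.02  0.4   1.46 -0.02  1.41 -0.27]
theta 96.95586305867718 105.8627657740711
```

>>> {"fn": "step_arm", "kwargs": {"plan": [{"offset": [3.7,0,0],"twist": [0,-2,0],"gripper": 3},{"offset": [3.7,0,0],"twist": [0,-2,0],"gripper": 3},{"offset": [3.7,0,0],"twist": [0,-2,0],"gripper": 3},{"offset": [3.7,0,0],"twist": [0,-2,0],"gripper": 3},{"offset": [1.8,0,0],"twist": [0,-1,0],"gripper": 3},{"offset": [0,0,0],"twist": [0,0,0],"gripper": 3}]}}

```text
time: 22.45
eef_pos: [0.6461, 0.0106, 0.2623]
orientation: [-3.128, 0.284, 0.294]
ft_force: [-1.2, -6.0, -7.0]
grip_width: 0.0085
```

Run:
```python
from h import *
p,T=st();v=p-[65,0,160];print("theta",np.degrees(np.arctan2(v[2],-v[0])),np.hypot(v[0],v[2]))
```

```text
t 22.45 TCP [ 93.   45.  262.3] tz [-0.281  0.009 -0.96 ] phi -16.3 A [ 89.   44.9 263.5] B [ 97.1  45.1 261.2] w 8.451026090348037 F [-2.8 -5.4 -7. ] j [ 0.05  0.52  1.31 -0.06  1.6  -0.24]
theta 105.32498137539451 106.12295815416238
```

>>> {"fn": "step_arm", "kwargs": {"plan": [{"offset": [1.8,0,0],"twist": [0,-1,0],"gripper": 3},{"offset": [1.8,0,0],"twist": [0,-1,0],"gripper": 3},{"offset": [0.9,0,0],"twist": [0,-0.5,0],"gripper": 3},{"offset": [0,0,0],"twist": [0,0,0],"gripper": 3}]}}

```text
time: 22.85
eef_pos: [0.6483, 0.0113, 0.2617]
orientation: [-3.128, 0.331, 0.294]
ft_force: [-8.5, -6.8, -3.9]
grip_width: 0.0082
```

Run:
```python
from h import *
p,T=st();v=p-[65,0,160];print("theta",np.degrees(np.arctan2(v[2],-v[0])),np.hypot(v[0],v[2]))
```

```text
t 22.85 TCP [ 95.4  45.1 261.7] tz [-0.326  0.008 -0.945] phi -19.0 A [ 91.5  45.  263.1] B [ 99.3  45.1 260.4] w 8.22736754976567 F [-10.   -4.2  -3.9] j [ 0.05  0.55  1.26 -0.07  1.65 -0.24]
theta 106.62454509606043 106.16580386000385
```

On the stop: Fx rose to −10 N at 109°. Release and withdraw along the fingers.

>>> {"fn": "step_arm", "kwargs": {"plan": [{"offset": [0,0,0],"twist": [0,0,0],"gripper": 10},{"offset": [0,0,0],"twist": [0,0,0],"gripper": 20},{"offset": [0,0,0],"twist": [0,0,0],"gripper": 25},{"offset": [0,0,0],"twist": [0,0,0],"gripper": 25},{"offset": [0,0,-10],"twist": [0,0,0],"gripper": 25},{"offset": [0,0,-20],"twist": [0,0,0],"gripper": 25},{"offset": [0,0,-30],"twist": [0,0,0],"gripper": 25},{"offset": [0,0,-40],"twist": [0,0,0],"gripper": 25},{"offset": [-40,0,0],"twist": [0,0,0],"gripper": 25},{"offset": [-40,0,0],"twist": [0,0,0],"gripper": 25},{"offset": [-40,0,0],"twist": [0,0,0],"gripper": 25},{"offset": [0,0,0],"twist": [0,0,0],"gripper": 25},{"offset": [0,0,0],"twist": [0,0,0],"gripper": 25}]}}

```text
time: 24.15
eef_pos: [0.5732, -0.0123, 0.3971]
orientation: [-3.129, 0.324, 0.293]
ft_force: [0.8, -0.1, 0.5]
grip_width: 0.0233
```

Run:
```python
from h import *
st();a=snap("scene","s6");b=snap("side","d6")
cv2.imwrite("pics/v6.png",np.hstack([cv2.resize(b[90:330,170:390],(400,436)),cv2.resize(a[90:300,130:340],(400,400))[:436] if 0 else cv2.resize(a[80:320,130:350],(400,436))]))
```

```text
t 24.15 TCP [ 16.7  43.  397.1] tz [-0.319  0.007 -0.948] phi -18.6 A [  5.7  42.8 400.9] B [ 27.8  43.1 393.4] w 23.309088683084067 F [ 0.7 -0.3  0.5] j [ 0.02  0.35  1.28 -0.08  1.82 -0.28]
```

View pics/v6.png

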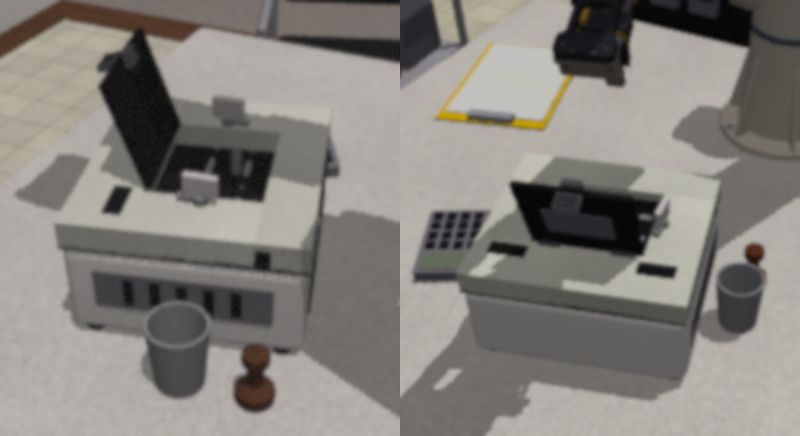

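The cover stands open, leaning back past upright (side view, lip at about (140,40)). Both wings are turned and the cup, stamp and calculator look undisturbed. Handing in.

Run:
```python
from h import *
print(ticket.finish_job())
```

```text
the job is handed in; nothing more can be done
None
```

The service cover is fully open on its stop, and I handed the job in at about 24 s of the 61 s allowed.

- **Knobs:** I turned the left and then the right wing knob counter-clockwise to their end stops. Both stops showed clearly, at about −0.6 N m.
- **Release tab:** I pushed it in and the cover popped up. The front corner measured about 200 mm above the desk, as expected.
- **Cover:** I lifted it from under the lip, gripped its edge lightly at about 45° and carried it round the hinge. At about 109° (1.9 rad) the push force rose to 10 N at the stop, and I let go there.

**Last checks:**
- The final pictures show the cover leaning back past upright, both wings turned, and the cup, stamp and calculator looking undisturbed. I judged this by eye and did not measure their positions.
- The gripper is clear, with near-zero wrist force.

**Disagreements:**
- The tab let go a few mm later than I had calculated.
- The 45° tilt stopped at 40° at first, because a row was cut short, and I corrected it.
- At the stop, the tool tilt gave 109° but the hinge geometry gave about 107–109°. The two agree within the calibration error.

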